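# Fit a snap ring on a mixer drive axle

### The job

On the mixer drive head, swing the hold-down lever up off the axle end and back past upright so that it stays there. Then take the snap-ring pliers from their stand, squeeze the handles fully so that the ring on the tips is spread, and slide the ring level from above down over the axle until it is at the groove just above the toothed pulley. Finish there, still gripping the pliers and holding the ring spread (do not let go), with the lever still up and without disturbing the other things on the bench.

Things in the scene. Friction and masses are not known exactly. Their poses are not given: they have to be found in the camera images.
- groove (a point): Groove of the axle stub: this point lies on the axle's upright axis, at mid-height of the groove. The stub stands up out of a toothed aluminium pulley (55 across) on the grey mixer drive head, which is bolted down. Axle 20 across; groove 16 across and 8 high, its lower edge level with the pulley's upper face (4 below this point); the axle's flat end is 18 above this point. z is up; the drive's +y runs from the axle to the lever's hinge. Housing top 29 below this point.
- hold_lever (a joint): Hold-down lever of the drive head, rad: 0 = down, flat across the end of the axle (starts 0 to 0.25), grows as it swings up and back, 1.57 = upright, stop at 1.95. Stiff: it stays where it is left and takes about 1.5 N at the tab.
- lever_tab (a point): Grip point of the black tab at the lever's free end: 14 x 14 across, its top 10 above and underside 16 below this point. Local x is the hinge's axis, y points along the lever to the hinge, z to the upper side. The point is 106 from lever_hinge along the lever and 14 off it on the upper side (radius 107). With the lever upright its end is about 140 higher than groove.
- lever_hinge (a point): Axis of the lever's hinge, fixed to the drive head, 25 higher than groove and 75 from the axle's axis. The hinge's axis is this frame's x (level); y points from axle to hinge; z up.
- pliers: Snap-ring pliers standing tips down in a white two-walled stand, 130 high, about 0.18 kg, free to be lifted straight up out of the stand (a 76 x 24 plate above the tips rests on the two walls, which are 68 high). The snap ring is already on the tips and stays on them. Origin: between the tips, level with the ring's underside; x points from the tips to the ring's middle, y is the line along which the handles are squeezed, z up along the handles.
- plier_grip (a point): Between the two upright grey handles, at the height to grip them (105 above the ring's underside; handles end 25 above this point, plate 50 below it). Axes as the pliers. The handles are 18 wide along x and stand about 45 apart over their outer faces along y; squeezed to the stop they are 36 apart with parallel outer faces. Squeezing takes 3 to 8 N; a grip of 20 N or more presses them to the stop and spreads the ring fully; let go, they spring apart and the ring closes.
- ring_mid (a point): Middle of the snap ring, at mid-thickness, 16 along the pliers' x from the tips and 103.5 below plier_grip. The steel ring is 3 thick and lies level, at right angles to the handles. Fully spread its opening is 25 across and its outside 33; closed, its opening is only 16 wide and does not pass over the axle.
- clip_a (a joint): How far one half of the snap ring has been spread sideways, m: 0 = closed, 0.0045 = fully spread (both halves move alike).
- amber: Bystander: amber glass bottle, 54 across, 110 high mm. Origin in the middle of its underside.
- jar: Bystander: white plastic jar, 60 across, 75 high mm. Origin in the middle of its underside.
- beaker: Bystander: glass beaker, 66 across, 85 high mm. Origin in the middle of its underside.
- wrench: Bystander: steel wrench lying flat. Origin on its underside.
- driver: Bystander: screwdriver lying flat. Origin on its underside.
- bearing: Bystander: steel bearing ring, 44 across, 12 high mm. Origin in the middle of its underside.
- carton: Bystander: small cardboard carton 80 x 60 x 50 mm. Origin in the middle of its underside.
There are look-alikes about, which are no part of the job. What is shaped like the pliers but blue, green or purple is not meant.

How it is judged (in metres and radians):
On the way, in this order (a step that is already met when the one before it is completed fails the run):
1. the hold-down lever is swung up and back (value of joint hold_lever above 1.45 rad), for 0.2 s.
2. the spread ring is held above the end of the axle (value of joint clip_a above 0.0036 m and value of joint hold_lever above 1.45 rad and z of ring_mid in the frame of groove between 0.021 and 0.15 m and horizontal distance between ring_mid and groove below 0.015 m), for 0.1 s.
At the end, for the whole second after the job is handed in: Ring round the axle at the groove: middle within 5 mm of the axis and from 3.5 mm above to 5 mm below mid-groove, pliers tilted under 0.15 rad and still, ring spread over 3.6 mm a side by fingers gripping the pliers (over 4 N), lever beyond 1.45 rad (value of joint clip_a above 0.0036 m and value of joint hold_lever above 1.45 rad and z of ring_mid in the frame of groove between -0.005 and 0.0035 m and horizontal distance between ring_mid and groove below 0.005 m and angle between pliers's own z axis and vertical below 0.15 rad and contact force between the fingers and pliers above 4 N and linear speed of pliers below 0.02 m/s); the arm keeps its last pose, push and grip.
It fails at once if a bystander is moved by more than 30 mm (distance of any of amber, jar, beaker, wrench, driver, bearing, carton from where it was at the start of the episode above 0.03 m).
It also fails if it takes over 64 s, if anything falls off the work surface, if the arm or the gripper's body presses on something with over 40 N, if the wrist force passes 120 N, or if a joint passes its speed limit or range.

### The arm

A 6-joint arm with a two-finger parallel gripper is mounted at the origin on the work surface. World frame = base frame: x ahead of the robot, y to its left, z up, the work surface at z = 0. Lengths are in mm, angles in rad, forces in N, time in s.
With the tool pointing down it reaches from about 350 to 975 mm from the base axis. Payload 17.4 kg.
Tool frame: the origin (TCP) lies midway between the tips of the shut fingers; the grasp point (between the pads) lies 19 mm behind it; z points along the fingers, y is the line along which they close (so a half turn about z gives the same grasp; the last joint's range is limited). The gripper opens to 85 mm and grips with 20 to 120 N. Pads are 22 mm wide; open, the fingers measure 114 mm over their backs; the gripper's body (76 mm by 85 mm) begins 54 mm behind the grasp point. The pads swing forward as they close: fully open they stand 13 mm farther back than shut.
Start: joints at [-1.138, 0.116, 1.442, -0, 1.584, -0.038], TCP at [306.172, -601.574, 211.303] pointing down, gripper open.
Joint ranges: [-2.83, 2.83], [-0.83, 2.19], [0.07, 2.5], [-1.14, 4.28], [0.01, 3], [-2.97, 2.97]. Speed limits (rad/s): [1.89, 1.89, 2.22, 3.14, 3.14, 3.14].

### API

Orientations are given as a unit quaternion [x, y, z, w].
In Python, from station import get_state, camera, job_done gives the robot as it stands.
- The arm moves only by the shell command python3 -m jog 'ROWS' [OPENING] [FORCE]. ROWS is JSON, a list of rows, each an object with "dp": the shift along the world's x, y, z in m, a list of three; "turn": the turn, a rotation vector about the world's x, y, z in rad, a list of three. A call has 1 to 8 rows; each row shifts and turns the commanded pose from where the row before left it; what a row does not reach is not made up. A row lasts 1/8 s, in which the tool goes at most 62.5 mm and 10.7 degrees, less where a joint would pass 70% of its speed; a pose out of reach is approached as far as the arm can. A call with a gripper value outside its range is refused whole. OPENING is the opening, from 0 (shut) to 1 (fully open), set as the call begins (- or left out, the last holds). The fingers move at their own pace and stop on an object; FORCE is the grip in N (left out, the last holds). Time passes only in rows, so rows that do not move let the fingers close. It gives the time, the measured TCP pose, the force, the opening and the grip force at its end, in the units of the state.
- get_state(): the state, without advancing time (a new reading comes with each control period).
- camera(name): name is "scene" or "top" or "wrist"; returns a dict with "pixels" (400x640x3 uint8, red, green, blue), "fx", "fy", "cx", "cy" (pixels), "R" (3x3) and "t" (3): a world point X has camera coordinates R X + t. Camera axes: x right, y down, z forward; pixel columns grow to the right and rows downward; lengths in mm; the calibration is good to about 2 mm. A picture is of the moment at which its call begins. There is no depth.
- job_done(): hands the job in; it is judged then, once.
The state is a dict: "clock": time; "qpos": joint angles; "dq": joint speeds; "tau": joint torques, N m; "tool_pos": TCP position; "tcp_rot": TCP orientation; "contact_force": force on the tool from outside, world axes, zero at the start; "ft_torque": the same for the moment, N m; "width": finger opening in mm; "finger_force": force on a finger pad.
Only numpy, scipy, OpenCV 4.12 (cv2) and the standard library are available. Lean on these libraries where they do the work, as an engineer would, in place of code of your own. Each camera call takes 0.05 s, during which the arm holds its last target. There are 200 camera calls.

## Working session

There is one attempt and no reset: what is moved stays moved. The work goes in short steps, Python scripts to look and compute and a shell command to move; the robot and the scene stay as the last step left them, time stands still between calls to the robot, and variables do not carry over. Pictures are saved under pics/ and viewed, at most 13 in all, crops included, and the job is handed in when it is done.

```bash
mkdir -p pics
cat > h.py <<'E'
import numpy as np,cv2
from station import get_state,camera
def snap(n,f):
    c=camera(n);p=np.array(c["pixels"],np.uint8);cv2.imwrite(f"pics/{f}.png",p[:,:,::-1]);np.savez(f"pics/{f}.npz",p=p,K=[c["fx"],c["fy"],c["cx"],c["cy"]],R=c["R"],t=c["t"]);return c
def load(f): return np.load(f"pics/{f}.npz")
def ray(c,u,v):
    fx,fy,cx,cy=c["K"];R=c["R"];d=R.T@np.array([(u-cx)/fx,(v-cy)/fy,1]);return -R.T@c["t"],d/np.linalg.norm(d)
def plane(c,u,v,z):
    o,d=ray(c,u,v);return o+d*(z-o[2])/d[2]
def tri(*obs):
    A=np.zeros((3,3));b=np.zeros(3);L=[]
    for c,u,v in obs:
        o,d=ray(c,u,v);P=np.eye(3)-np.outer(d,d);A+=P;b+=P@o;L.append((o,P))
    x=np.linalg.solve(A,b);return x,[round(float(np.linalg.norm(P@(x-o))),1) for o,P in L]
def proj(c,X):
    q=c["R"]@np.array(X,float)+c["t"];fx,fy,cx,cy=c["K"];return np.round([fx*q[0]/q[2]+cx,fy*q[1]/q[2]+cy],1)
E
python3 - <<'E'
from h import *
for n in("scene","top","wrist"):
    c=snap(n,n+"0");d=load(n+"0");print(n,-d["R"].T@d["t"],d["R"][2],d["K"])
s=get_state();print(s)
a=cv2.imread("pics/scene0.png");b=cv2.imread("pics/top0.png")
E
```

```text
scene [1206.42041467  -58.01838919 1135.47744324] [-0.50957538  0.03766647 -0.85960117] [461.59944444 461.59944444 323.57013827 203.99686444]
top [ 310.04362004  -12.63891262 1704.81265929] [ 0.15956404  0.02074981 -0.98696948] [499.18677663 499.18677663 323.57123506 202.21009467]
wrist [ 376.26353107 -566.37498135  373.15248683] [-0.27463056 -0.13869156 -0.95149499] [333.35843717 333.35843717 318.77711643 196.60294608]
{'clock': 0.15, 'qpos': array([-1.13778425e+00,  1.16377834e-01,  1.44208795e+00,  8.31067190e-06,
        1.58402626e+00, -3.78143493e-02]), 'dq': array([ 0.00076821, -0.00193075, -0.00259127,  0.00068016,  0.00063545,
       -0.00055719]), 'tau': array([ 5.85606358e-05, -7.32510495e+01, -6.32849050e+01, -8.26535393e-05,
        5.00829716e-03, -6.05513856e-05]), 'tool_pos': array([ 306.11327309, -601.4160979 ,  210.74522551]), 'tcp_rot': array([ 9.72417933e-01,  2.33244851e-01, -8.42075655e-05, -4.41758058e-04]), 'contact_force': array([0.24086887, 0.23269242, 0.06525359]), 'ft_torque': array([-0.01870292,  0.01512026,  0.00683619]), 'finger_force': 0.0, 'width': 85.21498744957668}
```

View pics/scene0.png

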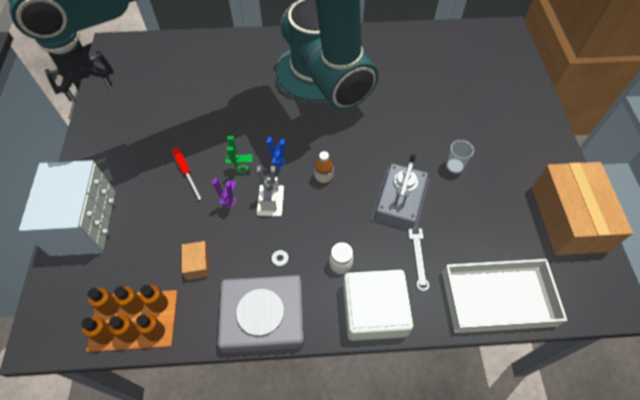

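View pics/top0.png

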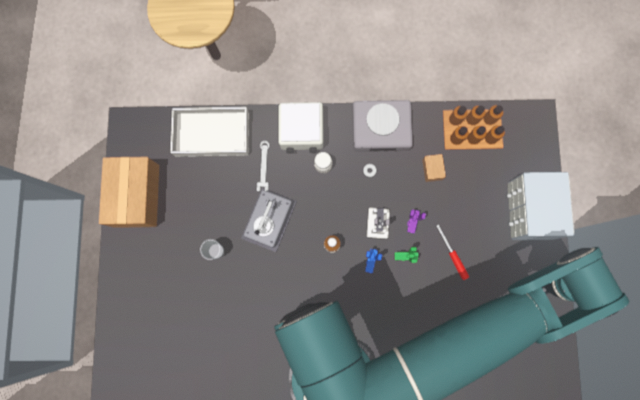

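Candidates for the pliers are grey in the white stand at scene (268,190) / top (378,222), blue at (276,150), green at (237,155) and purple at (226,192). I choose the grey one. The drive head is at scene (402,195) / top (267,218). One composite close crop will check both.

Run:
```python
from h import *
a=cv2.imread("pics/scene0.png");b=cv2.imread("pics/top0.png")
f=lambda i,u,v,w,h:cv2.resize(i[v:v+h,u:u+w],(400,300),interpolation=cv2.INTER_CUBIC)
m=np.vstack([np.hstack([f(a,220,150,100,75),f(a,360,145,100,75)]),np.hstack([f(b,340,190,80,60),f(b,230,185,80,60)])])
cv2.imwrite("pics/crop1.png",m)
s,t=load("scene0"),load("top0")
print(plane(t,378,222,60),plane(t,267,218,60),plane(s,268,190,100),plane(s,405,185,60))
```

```text
[ 507.34725502 -157.60096598   60.        ] [525.08899744 210.84315165  60.        ] [ 540.44033308 -157.15472374  100.        ] [521.33714008 219.15556079  60.        ]
```

View pics/crop1.png

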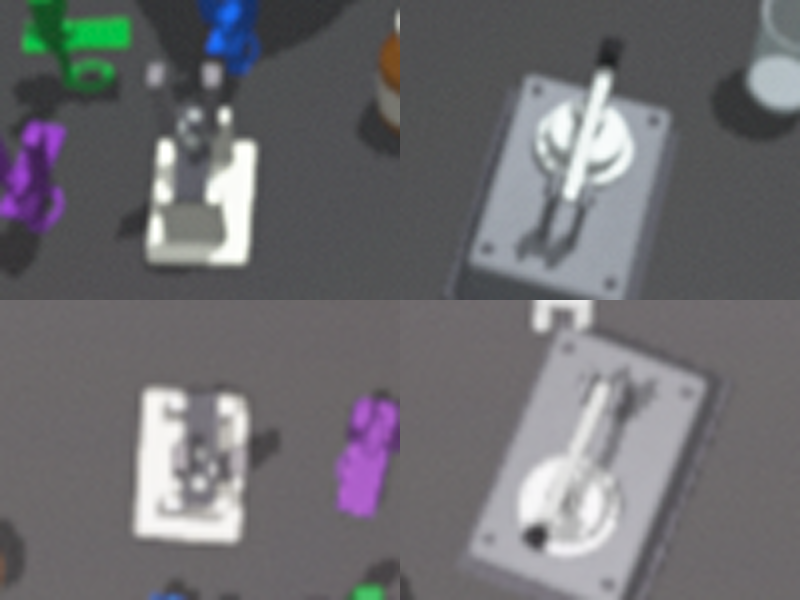

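The crop confirms the grey pliers in the white stand, with handle ends at scene (259,168) and (273,168). It also shows the drive, with the black tab at top (257,232) / scene (412.5,157.5) and the hinge toward +x, -y.

Run:
```python
from h import *
from scipy.spatial.transform import Rotation as Ro
s,t,w=load("scene0"),load("top0"),load("wrist0")
print("tab",tri((s,412.5,157.5),(t,257.4,232)))
print("axle",plane(t,264.5,226,60),plane(s,405.5,181,60))
for u in(259.2,273):print("handle",plane(s,u,168.2,146))
st=get_state();R=Ro.from_quat(st["tcp_rot"]).as_matrix();print(R)
C=-w["R"].T@w["t"];print("cam in tool",R.T@(C-st["tool_pos"]),R.T@w["R"][2])
```

```text
tab (array([472.81592098, 235.20188795, 121.14149976]), [2.3, 2.3])
axle [498.40141739 218.92789739  60.        ] [508.18361794 222.6121212   60.        ]
handle [ 501.06981748 -175.4745296   146.        ]
handle [ 503.24344272 -139.52482022  146.        ]
[[ 8.91193665e-01  4.53622877e-01 -3.69845478e-04]
 [ 4.53623026e-01 -8.91193289e-01  8.19864954e-04]
 [ 4.23056909e-05 -8.98428878e-04 -9.99999596e-01]]
cam in tool [  78.41979358    0.44744257 -162.4044114 ] [-3.07702954e-01 -1.22868896e-04  9.51482463e-01]
```

```bash
python3 -m jog '[{"dp":[0.009,0.05,0.01],"turn":[0,0,0.142]},{"dp":[0.009,0.053,0.01],"turn":[0,0,0.142]},{"dp":[0.009,0.053,0.01],"turn":[0,0,0.142]},{"dp":[0.009,0.053,0.01],"turn":[0,0,0.142]},{"dp":[0.009,0.053,0],"turn":[0,0,0.142]},{"dp":[0.009,0.053,0],"turn":[0,0,0.142]},{"dp":[0.009,0.053,0],"turn":[0,0,0.142]},{"dp":[0.009,0.053,0],"turn":[0,0,0.142]}]' 1 && python3 -m jog '[{"dp":[0.009,0.053,0],"turn":[0,0,0.142]},{"dp":[0.009,0.053,0],"turn":[0,0,0.142]},{"dp":[0.009,0.053,0],"turn":[0,0,0.142]},{"dp":[0.009,0.053,0],"turn":[0,0,0.142]},{"dp":[0.009,0.053,0],"turn":[0,0,0.142]},{"dp":[0.009,0.053,0],"turn":[0,0,0.142]},{"dp":[0.009,0.053,0],"turn":[0,0,0.142]},{"dp":[0.009,0.053,0],"turn":[0,0,0.142]}]'
python3 - <<'E'
from h import *
for i in range(1):snap("wrist","wrist1")
print(get_state()["qpos"],get_state()["tool_pos"])
E
```

```text
clock: 1.15
tool_pos: [378.0, -178.9, 251.2]
tcp_rot: [0.693, 0.721, 0.0, 0.0]
contact_force: [0.4, 1.0, 0.0]
width: 85.3
finger_force: 0.0
clock: 2.15
tool_pos: [450.0, 245.4, 251.2]
tcp_rot: [0.196, 0.981, 0.0, 0.0]
contact_force: [0.6, -1.2, 0.2]
width: 85.3
finger_force: 0.0
[ 0.45571457 -0.24343501  1.72162114  0.001796    1.66378431 -0.73050135] [450.30043715 249.71733475 250.35944206]
```

View pics/wrist1.png

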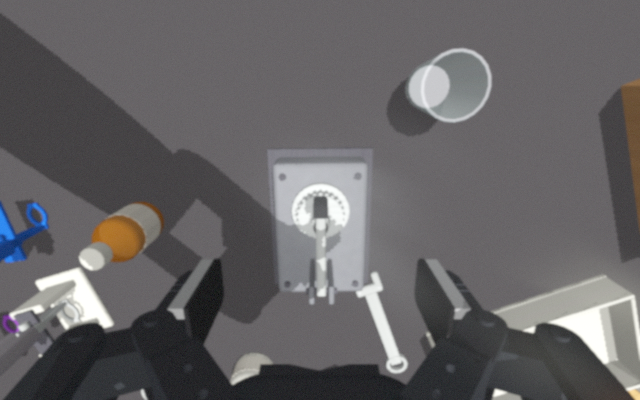

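The wrist view shows the drive square to the image, so the tool yaw matches. The tab is at (321,209), the pulley centre about (321,210) and the hinge about (321,290).

Run:
```python
from h import *
from scipy.spatial.transform import Rotation as Ro
s,t,w=load("scene0"),load("top0"),load("wrist1")
print("pulley",tri((w,321.3,210),(t,263.8,226),(s,406,180.2)))
print("tab",tri((w,321,209),(t,257.4,232),(s,412.5,157.5)))
print("hinge",tri((w,321,290),(t,274,201.5)))
# mask refinement in wrist: black tab
p=w["p"].astype(int);g=p.sum(2)
sub=g[185:235,285:355]
for r in range(190,228,3):print(r,*(g[r,306:338:2]//3))
st=get_state();R=Ro.from_quat(st["tcp_rot"]).as_matrix();print(R[:,0])
```

```text
pulley (array([500.36215435, 225.29472327,  51.51059399]), [1.8, 2.9, 1.3])
tab (array([474.12451081, 235.36768851, 123.03552267]), [1.9, 3.3, 1.7])
hinge (array([580.3868086 , 189.13293926,  78.21052379]), [4.5, 4.5])
190 253 254 254 247 227 236 228 203 231 238 225 245 252 252 252 248
193 245 216 212 198 188 176 185 219 194 173 195 195 185 204 241 250
196 195 175 158 168 167 136 143 160 140 145 195 207 196 220 204 207
199 166 183 190 181 116 88 87 89 88 92 122 226 246 237 206 201
202 202 195 194 181 111 91 91 89 90 90 110 225 252 252 250 243
205 199 194 192 168 105 92 93 95 96 93 109 222 248 248 247 248
208 196 193 193 171 109 97 99 100 100 102 106 205 248 251 251 251
211 208 195 194 173 112 97 101 102 101 102 112 204 246 250 249 250
214 244 243 219 171 108 101 99 101 101 104 107 198 241 250 252 252
217 252 248 217 166 121 114 122 122 122 122 125 155 208 243 250 251
220 250 237 196 190 185 199 225 230 231 219 200 177 190 205 212 242
223 228 207 195 201 173 197 228 234 234 218 172 173 183 192 207 239
226 193 194 194 179 137 197 228 233 234 219 148 158 187 195 195 199
[-0.92701747  0.37501481  0.00158398]
```

```bash
python3 -m jog '[{"dp":[0.012,-0.007,-0.03],"turn":[0,0,0]},{"dp":[0.012,-0.007,-0.04],"turn":[0,0,0]},{"dp":[0,0,-0.04],"turn":[0,0,0]},{"dp":[0,0,-0.03],"turn":[0,0,0]},{"dp":[0,0,-0.014],"turn":[0,0,0]},{"dp":[0,0,0],"turn":[0,0,0]}]' 1 && python3 -m jog '[{"dp":[0,0,0],"turn":[0,0,0]},{"dp":[0,0,0],"turn":[0,0,0]},{"dp":[0,0,0],"turn":[0,0,0]},{"dp":[0,0,0],"turn":[0,0,0]},{"dp":[0,0,0],"turn":[0,0,0]},{"dp":[0,0,0],"turn":[0,0,0]},{"dp":[0,0,0],"turn":[0,0,0]},{"dp":[0,0,0],"turn":[0,0,0]}]' 0 25
python3 - <<'E'
from h import *
snap("wrist","wrist2")
print(get_state()["tool_pos"],get_state()["width"])
E
```

```text
clock: 2.95
tool_pos: [474.0, 229.3, 97.0]
tcp_rot: [0.198, 0.98, -0.0, -0.0]
contact_force: [0.6, -0.5, 0.0]
width: 85.1
finger_force: 0.0
clock: 3.95
tool_pos: [476.7, 234.2, 99.7]
tcp_rot: [0.197, 0.98, 0.006, 0.003]
contact_force: [19.3, 41.5, -2.2]
width: 13.6
finger_force: 24.4
[476.72987959 234.22771907  99.66563043] 13.718238661846073
```

```bash
python3 -m jog '[{"dp":[0.001,0.0025,0],"turn":[0,0,0]},{"dp":[0.001,0.0025,0],"turn":[0,0,0]},{"dp":[0.0036,-0.0015,0.009],"turn":[0,0,0]},{"dp":[0.004,-0.0016,0.009],"turn":[0,0,0]},{"dp":[0.0054,-0.0022,0.0082],"turn":[0,0,0]},{"dp":[0.0054,-0.0022,0.0082],"turn":[0,0,0]},{"dp":[0.0067,-0.0027,0.007],"turn":[0,0,0]},{"dp":[0.0067,-0.0027,0.007],"turn":[0,0,0]}]' 0 25 && python3 -m jog '[{"dp":[0.0078,-0.0032,0.0055],"turn":[0,0,0]},{"dp":[0.0078,-0.0032,0.0055],"turn":[0,0,0]},{"dp":[0.0086,-0.0035,0.0037],"turn":[0,0,0]},{"dp":[0.0086,-0.0035,0.0037],"turn":[0,0,0]},{"dp":[0,0,0],"turn":[0,0,0]}]'
```

```text
clock: 5.0
tool_pos: [508.1, 222.7, 146.3]
tcp_rot: [0.198, 0.98, 0.001, -0.0]
contact_force: [1.5, 9.8, -2.9]
width: 13.2
finger_force: 24.4
clock: 5.62
tool_pos: [541.6, 209.2, 165.4]
tcp_rot: [0.198, 0.98, 0.002, 0.001]
contact_force: [1.2, 10.0, 6.2]
width: 13.0
finger_force: 24.7
```

```bash
python3 -m jog '[{"dp":[0.0092,-0.0032,0.002],"turn":[0,0,0]},{"dp":[0.0092,-0.0032,0.002],"turn":[0,0,0]},{"dp":[0.0093,-0.0037,0],"turn":[0,0,0]},{"dp":[0.0093,-0.0037,0],"turn":[0,0,0]},{"dp":[0.0092,-0.0037,-0.0018],"turn":[0,0,0]},{"dp":[0.0092,-0.0037,-0.0018],"turn":[0,0,0]},{"dp":[0,0,0],"turn":[0,0,0]},{"dp":[0,0,0],"turn":[0,0,0]}]'
python3 - <<'E'
from h import *
snap("scene","scene3")
a=cv2.imread("pics/scene3.png");cv2.imwrite("pics/crop3.png",cv2.resize(a[110:240,340:480],(700,650-60),interpolation=cv2.INTER_CUBIC))
E
```

```text
clock: 6.62
tool_pos: [597.2, 187.1, 166.4]
tcp_rot: [0.198, 0.98, 0.001, 0.001]
contact_force: [2.1, 0.4, 10.6]
width: 12.2
finger_force: 24.3
```

View pics/crop3.png

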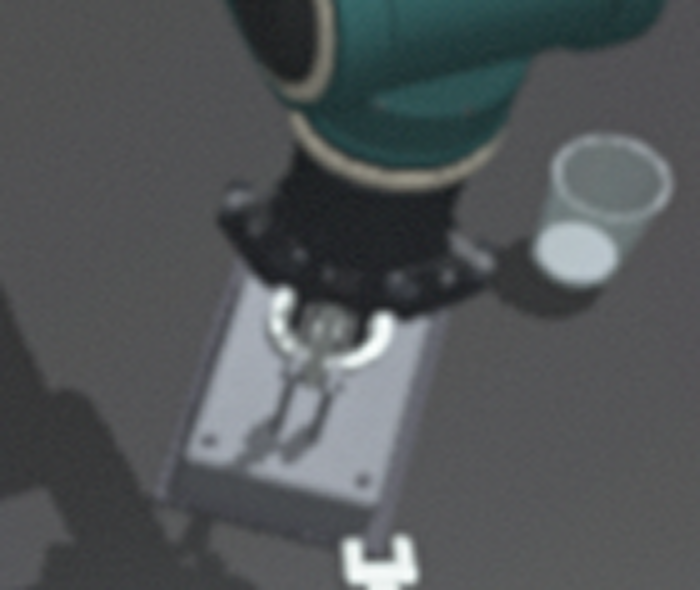

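```bash
python3 -m jog '[{"dp":[0,0,0],"turn":[0,0,0]},{"dp":[0,0,0],"turn":[0,0,0]},{"dp":[0,0,0],"turn":[0,0,0]},{"dp":[0,0,0],"turn":[0,0,0]},{"dp":[0,0,0.015],"turn":[0,0,0]},{"dp":[0,0,0.04],"turn":[0,0,0]},{"dp":[0,0,0.04],"turn":[0,0,0]},{"dp":[0,0,0.03],"turn":[0,0,0]}]' 1 && python3 -m jog '[{"dp":[-0.02,0.008,0.01],"turn":[0,0,0]},{"dp":[-0.03,0.012,0],"turn":[0,0,0]},{"dp":[-0.03,0.012,0],"turn":[0,0,0]},{"dp":[0,0,0],"turn":[0,0,0]},{"dp":[0,0,0],"turn":[0,0,0]}]'
python3 - <<'E'
from h import *
snap("wrist","wrist4");snap("scene","scene4");snap("top","top4")
print(get_state()["tool_pos"])
E
```

```text
clock: 7.68
tool_pos: [596.2, 187.0, 292.7]
tcp_rot: [0.198, 0.98, 0.0, 0.001]
contact_force: [-0.0, 0.2, 0.6]
width: 85.4
finger_force: 0.0
clock: 8.3
tool_pos: [515.9, 219.0, 299.5]
tcp_rot: [0.198, 0.98, -0.0, 0.0]
contact_force: [0.4, -0.2, 0.3]
width: 85.6
finger_force: 0.0
[516.46851341 218.71125336 299.16001195]
```

View pics/wrist4.png

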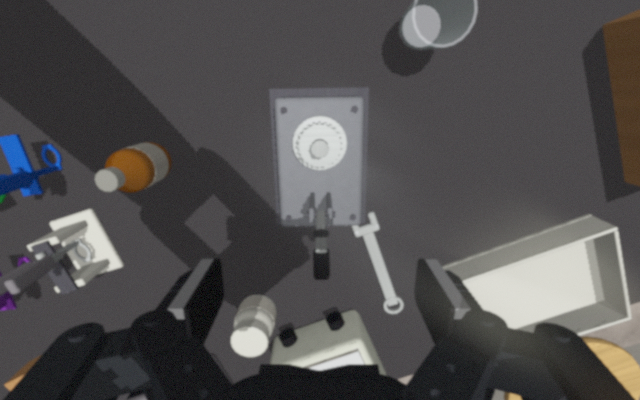

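Wrist view: the lever is up and back with the tab near (321,265). The axle end is at about (319,149), on the pulley centred near (319,143).

Run:
```python
from h import *
w,s,t=load("wrist4"),load("scene4"),load("top4")
for q in(1.45,1.57,1.7,1.8):
    u=np.array([.927,-.375,0]);P=np.array([570,197,84])-106*np.cos(q+.13)*u+np.array([0,0,107*np.sin(q+.13)]);print(q,"pred tab",proj(w,P))
f=lambda i,u,v,W,H:cv2.resize(i[v:v+H,u:u+W],(400,300),interpolation=cv2.INTER_CUBIC)
I=lambda n:cv2.imread(f"pics/{n}.png")
w_=I("wrist4");s_=I("scene4");t_=I("top4")
m=np.vstack([np.hstack([f(w_,280,115,80,60),f(s_,380,155,60,45)]),np.hstack([f(t_,240,200,60,45),f(w_,20,200,120,90)])])
cv2.imwrite("pics/crop4.png",m)
```

```text
1.45 pred tab [320.  250.1]
1.57 pred tab [320.2 262.2]
1.7 pred tab [320.4 273.6]
1.8 pred tab [320.5 281.1]
```

View pics/crop4.png

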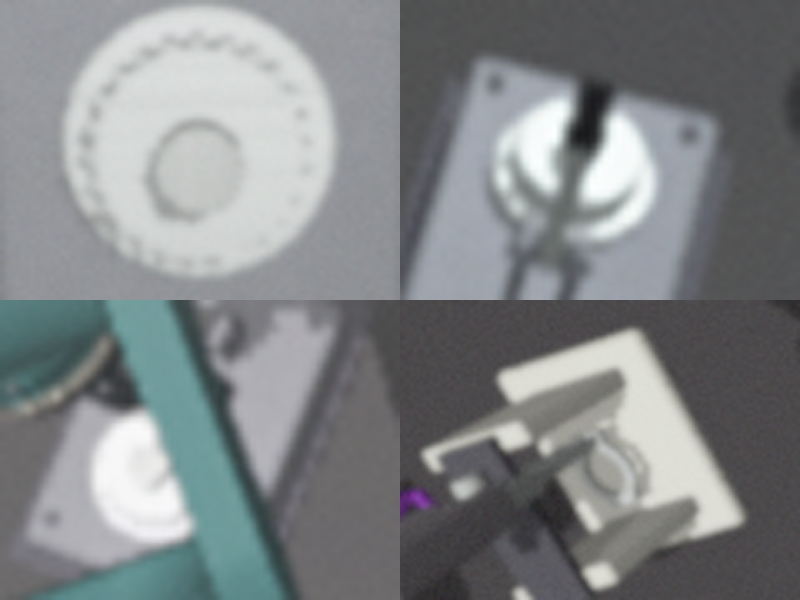

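Run:
```python
from h import *
w,s,t=load("wrist4"),load("scene4"),load("top4")
for zg in(53,56,59,62,65):print(zg,plane(w,319.2,148.4,zg+18)[:2].round(1),plane(w,319.7,143.2,zg-4)[:2].round(1))
print("scene pulley",[plane(s,380+175/400*60,155+152/300*45,z)[:2].round(1) for z in(48,55)])
print("ring",plane(w,84.5,251,16))
```

```text
53 [504.7 223.7] [502.4 225.4]
56 [504.2 223.9] [502.  225.6]
59 [503.7 224.1] [501.6 225.7]
62 [503.3 224.3] [501.1 225.9]
65 [502.8 224.5] [500.7 226.1]
scene pulley [array([489.7, 229.6]), array([494.3, 227.7])]
ring [ 519.60641704 -160.11145415   16.        ]
```

```bash
python3 -m jog '[{"dp":[-0.001,-0.024,0],"turn":[0,0,-0.16]},{"dp":[-0.001,-0.024,0],"turn":[0,0,-0.176]},{"dp":[-0.001,-0.024,0],"turn":[0,0,-0.176]},{"dp":[-0.001,-0.024,0],"turn":[0,0,-0.176]},{"dp":[-0.001,-0.024,0],"turn":[0,0,-0.176]},{"dp":[-0.001,-0.024,0],"turn":[0,0,-0.176]},{"dp":[-0.001,-0.024,0],"turn":[0,0,-0.176]},{"dp":[-0.001,-0.024,0],"turn":[0,0,-0.176]}]' && python3 -m jog '[{"dp":[-0.001,-0.024,0],"turn":[0,0,-0.176]},{"dp":[-0.001,-0.024,0],"turn":[0,0,-0.176]},{"dp":[-0.001,-0.024,-0.01],"turn":[0,0,-0.176]},{"dp":[-0.001,-0.024,-0.01],"turn":[0,0,-0.176]},{"dp":[-0.001,-0.024,-0.01],"turn":[0,0,-0.176]},{"dp":[-0.001,-0.024,0],"turn":[0,0,-0.176]},{"dp":[0,-0.024,0],"turn":[0,0,-0.176]},{"dp":[0,-0.016,0],"turn":[0,0,-0.176]}]' && python3 -m jog '[{"dp":[0,0,0],"turn":[0,0,0]},{"dp":[0,0,0],"turn":[0,0,0]}]'
python3 - <<'E'
from h import *
from scipy.spatial.transform import Rotation as Ro
snap("wrist","wrist5")
st=get_state();print(st["tool_pos"],st["qpos"],Ro.from_quat(st["tcp_rot"]).as_matrix()[:,0])
i=cv2.imread("pics/wrist5.png");cv2.imwrite("pics/v5.png",cv2.resize(i[60:360,160:480],(800,600+150))[:600])
E
```

```text
clock: 9.45
tool_pos: [508.3, 25.8, 299.2]
tcp_rot: [0.782, 0.623, -0.0, -0.0]
contact_force: [0.3, -0.1, 0.2]
width: 85.5
finger_force: 0.0
clock: 10.45
tool_pos: [502.2, -158.5, 269.1]
tcp_rot: [0.999, -0.032, -0.0, -0.0]
contact_force: [0.4, 1.1, 0.2]
width: 85.4
finger_force: 0.0
clock: 10.7
tool_pos: [502.2, -156.9, 269.3]
tcp_rot: [1.0, -0.027, -0.0, -0.0]
contact_force: [-1.0, 0.7, -0.2]
width: 85.1
finger_force: 0.0
[ 502.2395753  -156.6804863   269.43331034] [-3.50981541e-01 -2.19335995e-01  1.67108525e+00  1.66759524e-04
  1.69005091e+00  1.27379638e+00] [ 9.98544406e-01 -5.39355718e-02 -1.49968204e-04]
```

View pics/wrist5.png

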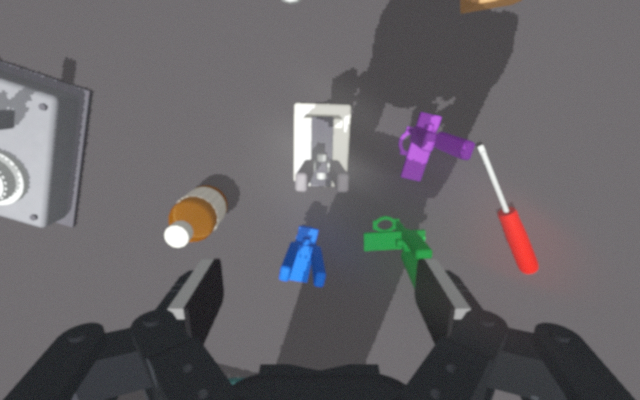

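The grey pliers sit square in the view, with handle tops at (303,183) and (341,183) and the ring side toward +x. The look-alikes (blue, green, purple) are clear of the descent.

Run:
```python
from h import *
s,w=load("scene0"),load("wrist5")
for a,b in(((259.2,168.2),(342,182)),((273,168.2),(302,182))):print(tri((s,*a),(w,*b)),plane(w,*b,146),plane(w,*b,140))
g=w["p"].astype(int).sum(2)//3
for v in range(168,196,3):print(v,*g[v,290:356:2])
```

```text
(array([ 500.45713462, -176.8676717 ,  144.91029307]), [1.3, 1.3]) [ 500.93532285 -178.06799336  146.        ] [ 499.25778125 -178.41007457  140.        ]
(array([ 501.37405882, -141.05838689,  142.55702739]), [1.4, 1.4]) [ 502.80260495 -142.5700417   146.        ] [ 501.16426015 -142.16697256  140.        ]
168 124 142 238 255 248 167 114 115 113 116 115 123 161 141 139 157 156 157 154 173 130 116 119 119 119 120 129 181 183 125 109 106 104
171 120 144 235 246 168 116 116 115 113 114 114 121 153 154 156 158 156 153 151 155 122 113 115 118 117 118 120 124 139 113 108 104 101
174 124 143 221 200 179 181 180 171 138 109 112 123 146 177 224 245 238 206 143 114 109 111 110 112 126 136 138 139 132 117 107 103 103
177 124 143 217 198 202 207 209 198 160 117 113 138 153 176 228 252 243 208 151 121 112 106 107 116 133 148 151 151 146 126 107 104 104
180 121 131 193 193 203 209 209 196 157 114 125 146 150 150 155 164 160 147 119 111 115 123 107 114 134 148 149 150 145 122 104 99 100
183 121 122 138 182 206 210 206 193 157 165 187 151 151 149 147 147 145 142 117 108 127 171 135 114 134 146 150 147 144 117 100 96 96
186 124 124 137 184 206 208 206 192 155 151 157 141 141 140 134 123 125 135 123 111 123 158 143 113 135 145 148 146 141 116 95 94 95
189 119 119 131 173 199 201 199 188 152 123 122 122 121 121 120 122 120 123 120 118 121 119 120 117 135 142 148 143 137 113 92 96 94
192 121 121 119 125 129 133 137 134 122 123 118 121 122 120 121 119 121 118 119 120 119 118 117 115 105 109 108 108 102 91 89 91 89
195 122 122 118 122 123 122 121 123 122 121 119 122 122 118 117 121 124 119 118 120 119 119 114 97 90 91 90 88 90 89 90 86 89
```

```bash
python3 -m jog '[{"dp":[-0.0005,-0.0025,-0.03],"turn":[0,0,0.01]},{"dp":[0,0,-0.04],"turn":[0,0,0]},{"dp":[0,0,-0.04],"turn":[0,0,0]},{"dp":[0,0,-0.03],"turn":[0,0,0]},{"dp":[0,0,-0.02],"turn":[0,0,0]},{"dp":[0,0,-0.011],"turn":[0,0,0]},{"dp":[0,0,0],"turn":[0,0,0]},{"dp":[0,0,0],"turn":[0,0,0]}]' 1 && python3 -m jog '[{"dp":[0,0,0],"turn":[0,0,0]},{"dp":[0,0,0],"turn":[0,0,0]},{"dp":[0,0,0],"turn":[0,0,0]},{"dp":[0,0,0],"turn":[0,0,0]},{"dp":[0,0,0],"turn":[0,0,0]},{"dp":[0,0,0],"turn":[0,0,0]},{"dp":[0,0,0],"turn":[0,0,0]},{"dp":[0,0,0],"turn":[0,0,0]}]' 0 50
```

```text
clock: 11.75
tool_pos: [502.2, -159.7, 99.6]
tcp_rot: [1.0, -0.023, 0.001, 0.0]
contact_force: [-0.5, 0.1, -1.1]
width: 85.2
finger_force: 0.0
clock: 12.75
tool_pos: [502.3, -159.7, 100.0]
tcp_rot: [1.0, -0.024, 0.001, 0.0]
contact_force: [-1.9, 1.3, 11.3]
width: 31.9
finger_force: 51.2
```

```bash
python3 -m jog '[{"dp":[0,0,0.01],"turn":[0,0,0]},{"dp":[0,0,0.02],"turn":[0,0,0]},{"dp":[0,0,0.03],"turn":[0,0,0]},{"dp":[0,0,0.03],"turn":[0,0,0]},{"dp":[0,0,0.03],"turn":[0,0,0]},{"dp":[0,0,0.03],"turn":[0,0,0]},{"dp":[0,0,0.03],"turn":[0,0,0]},{"dp":[0,0,0.01],"turn":[0,0,0]}]' && python3 -m jog '[{"dp":[0,0,0],"turn":[0,0,0]},{"dp":[0,0,0],"turn":[0,0,0]}]'
python3 - <<'E'
from h import *
snap("wrist","wrist6");snap("scene","scene6")
w,s=load("wrist6"),load("scene6")
st=get_state();T=st["tool_pos"];print(T,st["tcp_rot"])
z=T[2]+19-103.5
P=T+[16,0,-84.5];print("pred ring",P,proj(w,P),proj(s,P))
a=cv2.imread("pics/wrist6.png");b=cv2.imread("pics/scene6.png")
u,v=map(int,proj(s,P))
f=lambda i,u,v,W,H:cv2.resize(i[v:v+H,u:u+W],(400,300),interpolation=cv2.INTER_CUBIC)
cv2.imwrite("pics/crop6.png",np.hstack([cv2.resize(a[100:260,240:400],(400,400),interpolation=cv2.INTER_CUBIC),cv2.resize(b[v-60:v+40,u-50:u+50],(400,400),interpolation=cv2.INTER_CUBIC)]));print(u,v)
E
```

```text
clock: 13.75
tool_pos: [501.9, -159.7, 291.2]
tcp_rot: [1.0, -0.024, 0.001, 0.0]
contact_force: [0.5, -0.1, -1.2]
width: 32.1
finger_force: 50.0
clock: 14.0
tool_pos: [501.4, -159.5, 287.3]
tcp_rot: [1.0, -0.024, -0.001, -0.0]
contact_force: [0.5, 0.4, -2.0]
width: 32.2
finger_force: 50.0
[ 501.4181074  -159.48087873  287.34368816] [ 9.99721061e-01 -2.36037869e-02 -7.61589134e-04 -2.85646043e-04]
pred ring [ 517.4181074  -159.48087873  202.84368816] [317. 175.] [263.  160.1]
263 160
```

View pics/crop6.png

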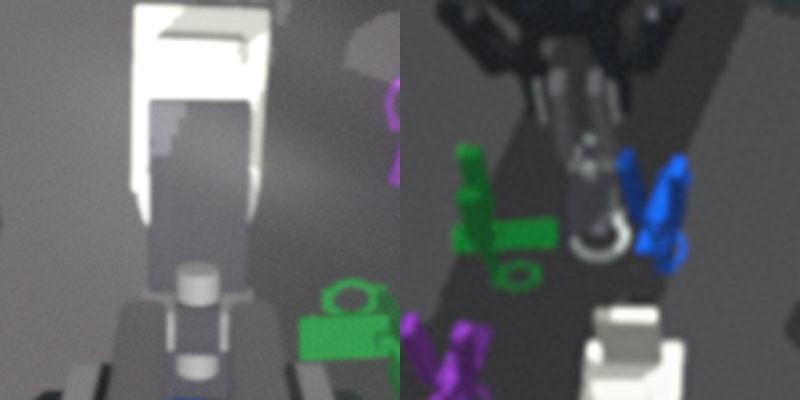

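The pliers hang square in the grip with the ring spread. In the scene view its centre is at (263,159) and the prediction was (263,160), so the tool-to-ring offset holds. Next I move beside the axle and measure it again.

```bash
python3 -m jog '[{"dp":[-0.002,0.02,0],"turn":[0,0,0]},{"dp":[-0.002,0.036,0],"turn":[0,0,0]},{"dp":[-0.002,0.036,0],"turn":[0,0,0]},{"dp":[-0.002,0.036,0],"turn":[0,0,0]},{"dp":[-0.002,0.036,0],"turn":[0,0,0]},{"dp":[-0.002,0.036,0],"turn":[0,0,0]},{"dp":[-0.002,0.036,0],"turn":[0,0,0]},{"dp":[0,0.029,0],"turn":[0,0,0]}]' && python3 -m jog '[{"dp":[0,0,0],"turn":[0,0,0]},{"dp":[0,0,0],"turn":[0,0,0]},{"dp":[0,0,0],"turn":[0,0,0]}]'
python3 - <<'E'
from h import *
snap("wrist","wrist7");snap("scene","scene7")
w,s=load("wrist7"),load("scene7")
st=get_state();print(st["tool_pos"],st["tcp_rot"])
P=st["tool_pos"]+[16,0,-84.5];u,v=map(int,proj(s,P));print(proj(s,P),u,v)
q=proj(w,[502.5,225,70]).astype(int);print(q)
a=cv2.imread("pics/wrist7.png");b=cv2.imread("pics/scene7.png")
r=lambda i,u,v,h:cv2.resize(i[v-h:v+h,u-h:u+h],(400,400),interpolation=cv2.INTER_CUBIC)
cv2.imwrite("pics/crop7.png",np.hstack([r(a,q[0],q[1],40),r(b,u+20,v,40)]))
E
```

```text
clock: 15.1
tool_pos: [486.8, 107.5, 288.3]
tcp_rot: [1.0, -0.023, -0.0, -0.0]
contact_force: [0.1, 0.2, -2.5]
width: 32.5
finger_force: 50.1
clock: 15.48
tool_pos: [487.6, 105.0, 288.5]
tcp_rot: [1.0, -0.024, -0.0, 0.0]
contact_force: [0.2, 0.2, -1.8]
width: 32.4
finger_force: 50.1
[487.67623166 104.89327101 288.53463074] [ 9.99709967e-01 -2.40827841e-02  3.83453706e-05  1.52782652e-05]
[368.  150.3] 368 150
[213 152]
```

View pics/crop7.png

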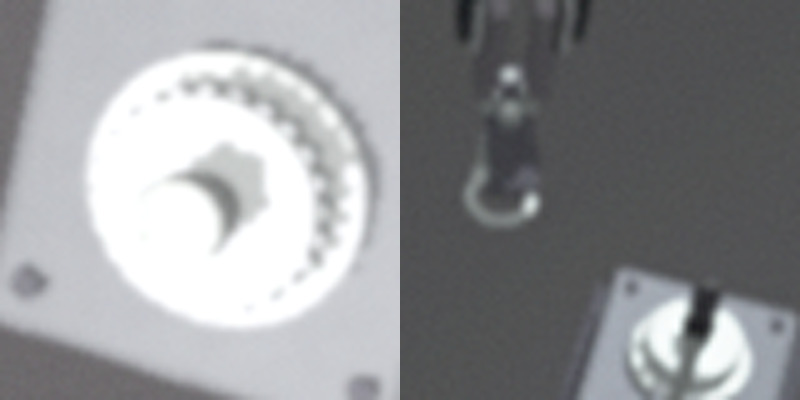

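```bash
cat > circ.py <<'E'
from h import *
from scipy.ndimage import map_coordinates as mc
from scipy.optimize import least_squares
def fit(f,cu,cv,r,angs,z):
    c=load(f);g=c["p"].astype(float).mean(2);P=[]
    for a in np.deg2rad(angs):
        rr=np.arange(r-3,r+4,.1);v=cv2.GaussianBlur(mc(g,[cv+rr*np.sin(a),cu+rr*np.cos(a)],order=1)[None],(0,0),4)[0]
        d=np.gradient(v);k=np.argmax(-d)
        if -d[k]>1:P.append([cu+rr[k]*np.cos(a),cv+rr[k]*np.sin(a)])
    P=np.array(P);X=np.array([plane(c,*p,z)[:2] for p in P])
    o=least_squares(lambda q:np.hypot(*(X-q).T)-10,X.mean(0),loss="soft_l1",f_scale=.5)
    print(f,z,len(P),"centre",o.x.round(1),"resid",np.abs(o.fun).mean().round(2),"free r:",end=" ")
    o=least_squares(lambda q:np.hypot(*(X-q[:2]).T)-q[2],[*X.mean(0),10],loss="soft_l1",f_scale=.5);print(o.x.round(1))
E
python3 - <<'E'
from circ import *
for z in(73,77,81):
    fit("wrist4",319.2,148.4,9.6,range(0,360,10),z)
    fit("wrist7",213-40+180/5,152-40+216/5,9.2,range(-80,70,8),z)
w=load("wrist7");print(-w["R"].T@w["t"])
g=w["p"].astype(int).sum(2)//3
for v in range(140,170,2):print(v,*g[v,194:232])
E
```

```text
wrist4 73 19 centre [505.3 224.2] resid 0.25 free r: [504.8 223.8   9.6]
wrist7 73 17 centre [502.6 213.6] resid 2.07 free r: [499.5 229.7   8.8]
wrist4 77 19 centre [504.8 224.5] resid 0.28 free r: [504.2 224.    9.5]
wrist7 77 17 centre [500.  229.9] resid 0.22 free r: [500.2 228.4   8.7]
wrist4 81 19 centre [504.2 224.9] resid 0.32 free r: [503.6 224.3   9.4]
wrist7 81 17 centre [500.7 228.6] resid 0.23 free r: [500.9 227.    8.6]
[566.17364278 100.61956435 450.97449512]
140 255 255 255 255 255 255 255 255 255 255 255 255 255 255 255 255 255 255 255 255 255 255 245 235 234 241 254 255 255 255 255 255 255 255 255 254 235 203
142 255 255 255 255 255 255 255 255 255 255 255 255 255 255 255 255 255 255 255 253 240 222 209 203 202 210 221 229 233 238 249 255 255 255 255 255 255 245
144 255 255 255 255 255 255 255 255 255 255 255 255 255 255 255 255 253 233 216 208 204 203 200 202 202 201 202 202 203 204 210 226 250 255 255 255 255 255
146 255 255 255 255 255 255 255 255 255 255 255 255 253 240 223 211 194 177 169 170 168 175 184 192 197 200 200 200 202 201 206 223 248 255 255 255 255 2
[... 1018 characters left out ...]
 255 255 249 225 210 228 251 255 255 255 255 255 255 255 255 255 255 255 255
162 234 254 255 255 255 255 255 255 255 255 255 255 255 255 255 255 255 255 255 255 251 238 234 246 255 255 255 255 255 255 255 255 255 255 255 255 255 255
164 209 226 243 255 255 255 255 255 255 255 255 255 255 255 255 255 255 255 255 255 255 255 255 255 255 255 255 255 255 255 255 255 255 255 255 255 255 255
166 201 202 212 235 253 255 255 255 255 255 255 255 255 255 255 255 255 255 255 255 255 255 255 255 255 255 255 255 255 255 255 255 255 255 255 255 255 249
168 199 201 201 209 223 240 253 255 255 255 255 255 255 255 255 255 255 255 255 255 255 255 255 255 255 255 255 255 255 255 255 255 255 255 255 255 254 242
```

```bash
python3 -m jog '[{"dp":[0,0.02,0],"turn":[0,0,0]},{"dp":[-0.001,0.033,0],"turn":[0,0,0]},{"dp":[-0.001,0.033,0],"turn":[0,0,0]},{"dp":[0,0.025,0],"turn":[0,0,0]},{"dp":[0,0.011,-0.02],"turn":[0,0,0]},{"dp":[0,0,-0.035],"turn":[0,0,0]},{"dp":[0,0,-0.035],"turn":[0,0,0]},{"dp":[0,0,-0.02],"turn":[0,0,0]}]' && python3 -m jog '[{"dp":[0,0,0],"turn":[0,0,0]},{"dp":[0,0,0],"turn":[0,0,0]},{"dp":[0,0,0],"turn":[0,0,0]}]'
python3 - <<'E'
from h import *
snap("wrist","wrist8");snap("scene","scene8");snap("top","top8")
s=load("scene8")
st=get_state();T=st["tool_pos"];print(T,st["tcp_rot"])
print("ring pred",proj(s,T+[16.5,-.8,-84.5]),"pulley pred",proj(s,[502.2,226,55]),"axle end",proj(s,[502.2,226,77]))
a=cv2.imread("pics/wrist8.png");b=cv2.imread("pics/scene8.png")
r=lambda i,u,v,h:cv2.resize(i[v-h:v+h,u-h:u+h],(400,400),interpolation=cv2.INTER_CUBIC)
cv2.imwrite("pics/crop8.png",np.hstack([r(a,320,160,60),r(b,405,170,25)]))
E
```

```text
clock: 16.58
tool_pos: [485.0, 226.5, 175.6]
tcp_rot: [1.0, -0.024, -0.001, 0.001]
contact_force: [0.1, -0.6, -1.5]
width: 32.5
finger_force: 50.2
clock: 16.95
tool_pos: [486.2, 227.5, 179.8]
tcp_rot: [1.0, -0.024, 0.001, -0.0]
contact_force: [0.4, -0.3, -1.6]
width: 32.7
finger_force: 50.2
[485.88304053 227.50651654 179.18652757] [ 9.99721332e-01 -2.36012781e-02  4.50321639e-04 -1.88495321e-04]
ring pred [408.7 172.1] pulley pred [406.1 180.2] axle end [407.3 175.7]
```

View pics/crop8.png

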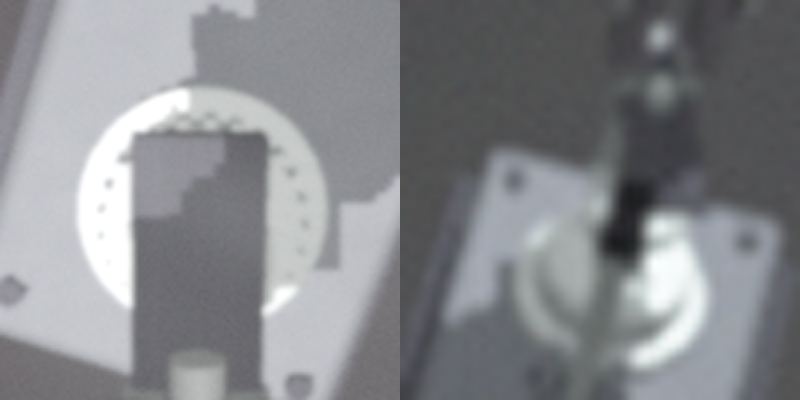

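The wrist view shows the pulley circle centre at about px (320.8,163) and the plate centred at 320.0, so sideways alignment is within about 1 mm. I'll check the fore-aft direction numerically, using the same view for both.

Run:
```python
from h import *
w=load("wrist8");T=get_state()["tool_pos"];g=w["p"].astype(float).mean(2)
# pulley outer circle: edge points on bright/dark boundary by rays, fitted on its plane
from scipy.ndimage import map_coordinates as mc
from scipy.optimize import least_squares
def pulley(f,cu,cv,r,angs,z):
    c=load(f);g=c["p"].astype(float).mean(2);X=[]
    for a in np.deg2rad(angs):
        rr=np.arange(r-5,r+5,.1);v=cv2.GaussianBlur(mc(g,[cv+rr*np.sin(a),cu+rr*np.cos(a)],order=1)[None],(0,0),5)[0];k=np.argmax(-np.gradient(v));X.append(plane(c,cu+rr[k]*np.cos(a),cv+rr[k]*np.sin(a),z)[:2])
    X=np.array(X);o=least_squares(lambda q:np.hypot(*(X-q[:2]).T)-q[2],[*X.mean(0),27],loss="soft_l1",f_scale=.5);print(f,z,o.x.round(1),np.abs(o.fun).mean().round(2))
for z in(51,55,59):
    pulley("wrist8",320.8,163,37.5,[*range(-215,-100,8),*range(-80,30,8)],z)
    pulley("wrist4",319.7,143.2,27.2,range(0,360,10),z)
for z in(66,70,74,78):print("plate front",z,(plane(w,320,139.9,z+85)-T)[:2].round(1))
for dz in(-35,-30,-25,-20):print("plate front, z rel TCP",dz,(plane(w,320,139.9,T[2]+dz)-T)[:2].round(1),"width",np.linalg.norm(plane(w,300,140,T[2]+dz)-plane(w,340.1,140,T[2]+dz)).round(1))
```

```text
wrist8 51 [501.4 225.   33.4] 0.06
wrist4 51 [502.2 225.1  33.3] 0.28
wrist8 55 [502.3 225.   33. ] 0.06
wrist4 55 [501.6 225.3  33. ] 0.27
wrist8 59 [503.1 225.   32.5] 0.05
wrist4 59 [501.  225.5  32.7] 0.27
plate front 66 [51.1 -3.6]
plate front 70 [51.6 -3.6]
plate front 74 [52.2 -3.7]
plate front 78 [52.8 -3.7]
plate front, z rel TCP -35 [50.1 -3.6] width 23.8
plate front, z rel TCP -30 [50.8 -3.6] width 23.2
plate front, z rel TCP -25 [51.5 -3.6] width 22.6
plate front, z rel TCP -20 [52.2 -3.7] width 22.0
```

Run:
```python
from h import *
from scipy.optimize import least_squares
from scipy.ndimage import map_coordinates as mc
for f,T in(("scene6",[501.42,-159.48,287.34]),("scene7",[487.68,104.89,288.53])):
    c=load(f);g=c["p"].astype(float).mean(2);T=np.array(T)
    for dz in(-87,-84.5,-82):
        z=T[2]+dz;c0=T+[16,0,dz];X=[]
        for a in np.deg2rad(range(-75,80,8)):   # front arc, +x side, mid-line of the ring band r~14.5
            rr=np.arange(9,22,.25);pts=[c0+r*np.array([np.cos(a),np.sin(a),0]) for r in rr]
            uv=np.array([c["R"]@p+c["t"] for p in pts]);u=c["K"][0]*uv[:,0]/uv[:,2]+c["K"][2];v=c["K"][1]*uv[:,1]/uv[:,2]+c["K"][3]
            q=mc(g,[v,u],order=1);q=q-np.percentile(q,30);q[q<8]=0
            if q.max()>25:X.append((c0+(q@rr/q.sum())*np.array([np.cos(a),np.sin(a),0]))[:2])
        X=np.array(X);o=least_squares(lambda p:np.hypot(*(X-p[:2]).T)-p[2],[*c0[:2],14.5],loss="soft_l1",f_scale=.5)
        o2=least_squares(lambda p:np.hypot(*(X-p).T)-14.5,c0[:2],loss="soft_l1",f_scale=.5)
        print(f,dz,len(X),"ring-T",(o.x[:2]-T[:2]).round(1),"r",o.x[2].round(1),"fixed",(o2.x-T[:2]).round(1),np.abs(o2.fun).mean().round(2))
```

```text
scene6 -87 20 ring-T [14.3 -0.5] r 13.2 fixed [12.8 -0.5] 0.27
scene6 -84.5 20 ring-T [13.9 -0.7] r 14.1 fixed [13.5 -0.7] 0.18
scene6 -82 20 ring-T [13.6 -1. ] r 15.2 fixed [14.4 -0.9] 0.15
scene7 -87 20 ring-T [13.5  0.3] r 13.7 fixed [12.6  0.2] 0.2
scene7 -84.5 20 ring-T [13.5  0.2] r 14.3 fixed [13.3  0.2] 0.13
scene7 -82 14 ring-T [12.9 -0.3] r 15.5 fixed [14.1 -0.1] 0.27
```

```bash
python3 -m jog '[{"dp":[0.0016,-0.0015,0],"turn":[0,0,0]},{"dp":[0,0,-0.004],"turn":[0,0,0]},{"dp":[0,0,-0.004],"turn":[0,0,0]},{"dp":[0,0,-0.004],"turn":[0,0,0]},{"dp":[0,0,0],"turn":[0,0,0]},{"dp":[0,0,0],"turn":[0,0,0]}]' && python3 -m jog '[{"dp":[0,0,-0.003],"turn":[0,0,0]},{"dp":[0,0,-0.003],"turn":[0,0,0]},{"dp":[0,0,0],"turn":[0,0,0]},{"dp":[0,0,0],"turn":[0,0,0]}]' && python3 -m jog '[{"dp":[0,0,-0.002],"turn":[0,0,0]},{"dp":[0,0,-0.002],"turn":[0,0,0]},{"dp":[0,0,0],"turn":[0,0,0]},{"dp":[0,0,0],"turn":[0,0,0]}]'
```

```text
clock: 17.85
tool_pos: [487.3, 225.9, 166.6]
tcp_rot: [1.0, -0.024, 0.0, -0.0]
contact_force: [-0.1, 0.0, -1.8]
width: 32.3
finger_force: 50.2
clock: 18.35
tool_pos: [487.3, 225.9, 160.5]
tcp_rot: [1.0, -0.024, -0.0, -0.0]
contact_force: [0.3, -0.0, -2.0]
width: 32.1
finger_force: 50.2
clock: 18.85
tool_pos: [487.3, 225.9, 156.5]
tcp_rot: [1.0, -0.024, 0.0, -0.0]
contact_force: [0.2, 1.0, -2.3]
width: 32.7
finger_force: 50.2
```

```bash
python3 -m jog '[{"dp":[0,0,-0.002],"turn":[0,0,0]},{"dp":[0,0,-0.002],"turn":[0,0,0]},{"dp":[0,0,0],"turn":[0,0,0]},{"dp":[0,0,0],"turn":[0,0,0]}]' && python3 -m jog '[{"dp":[0,0,-0.002],"turn":[0,0,0]},{"dp":[0,0,-0.002],"turn":[0,0,0]},{"dp":[0,0,0],"turn":[0,0,0]},{"dp":[0,0,0],"turn":[0,0,0]}]'
```

```text
clock: 19.35
tool_pos: [487.3, 225.9, 152.5]
tcp_rot: [1.0, -0.024, -0.0, -0.0]
contact_force: [0.0, 0.1, -2.6]
width: 31.9
finger_force: 50.2
clock: 19.85
tool_pos: [487.9, 226.3, 151.9]
tcp_rot: [1.0, -0.024, 0.002, -0.001]
contact_force: [-9.4, -1.8, 26.5]
width: 32.1
finger_force: 54.0
```

At z ≈ 152 there is firm contact. The axle-end rays from the two wrist views cross at z ≈ 88, which puts the pulley face near 66. The ring underside is now about 66, so the ring is seated on the pulley face. I'll back off slightly and look.

```bash
python3 -m jog '[{"dp":[0,0,0.002],"turn":[0,0,0]},{"dp":[0,0,0.0022],"turn":[0,0,0]},{"dp":[0,0,0],"turn":[0,0,0]},{"dp":[0,0,0],"turn":[0,0,0]},{"dp":[0,0,0],"turn":[0,0,0]},{"dp":[0,0,0],"turn":[0,0,0]}]'
python3 - <<'E'
from h import *
from circ import fit
for z in(84,88,92):
    fit("wrist4",319.2,148.4,9.6,range(0,360,10),z);fit("wrist7",208.8,157,8.2,range(-80,70,8),z)
snap("wrist","wrist9");snap("scene","scene9")
s=load("scene9");T=get_state()["tool_pos"];print(T)
print("ring pred",proj(s,T+[14.4,-.9,-84.5]),"axle end",proj(s,[502,225.1,88]),"groove",proj(s,[502,225.1,70]))
a=cv2.imread("pics/wrist9.png");b=cv2.imread("pics/scene9.png")
r=lambda i,u,v,h:cv2.resize(i[v-h:v+h,u-h:u+h],(400,400),interpolation=cv2.INTER_CUBIC)
cv2.imwrite("pics/crop9.png",np.hstack([r(a,320,160,60),r(b,405,170,25)]))
E
```

```text
clock: 20.6
tool_pos: [487.3, 225.9, 152.6]
tcp_rot: [1.0, -0.024, -0.0, 0.0]
contact_force: [0.2, 1.4, -1.7]
width: 32.3
finger_force: 50.2
wrist4 84 19 centre [503.8 225.1] resid 0.35 free r: [503.1 224.5   9.3]
wrist7 84 15 centre [501.  227.6] resid 0.24 free r: [501.4 225.8   8.4]
wrist4 88 19 centre [503.3 225.5] resid 0.38 free r: [502.4 224.7   9.2]
wrist7 88 15 centre [501.7 226.4] resid 0.25 free r: [502.1 224.5   8.3]
wrist4 92 19 centre [502.8 225.8] resid 0.42 free r: [501.8 225.    9.1]
wrist7 92 15 centre [502.4 225.1] resid 0.26 free r: [502.8 223.1   8.2]
[487.25882022 225.9094187  152.63535781]
ring pred [406.5 177.4] axle end [407.7 173.4] groove [406.6 177.1]
```

View pics/crop9.png

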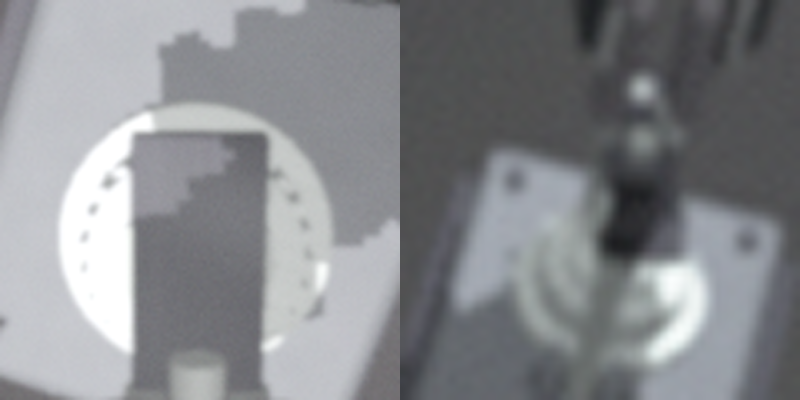

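Both views fit the ring being down around the stub, but the ring itself is hidden behind the plate and tab. A small side nudge will confirm it: the groove should stop the ring after about 4.5 mm.

```bash
python3 -m jog '[{"dp":[0,0.003,0],"turn":[0,0,0]},{"dp":[0,0.003,0],"turn":[0,0,0]},{"dp":[0,0,0],"turn":[0,0,0]},{"dp":[0,0,0],"turn":[0,0,0]},{"dp":[0,0,0],"turn":[0,0,0]}]' && python3 -m jog '[{"dp":[0,-0.004,0],"turn":[0,0,0]},{"dp":[0,-0.004,0],"turn":[0,0,0]},{"dp":[0,-0.004,0],"turn":[0,0,0]},{"dp":[0,0,0],"turn":[0,0,0]},{"dp":[0,0,0],"turn":[0,0,0]},{"dp":[0,0,0],"turn":[0,0,0]}]'
```

```text
clock: 21.32
tool_pos: [487.3, 231.9, 152.7]
tcp_rot: [1.0, -0.024, -0.0, -0.0]
contact_force: [1.0, -0.4, -2.1]
width: 32.3
finger_force: 50.1
clock: 22.08
tool_pos: [487.3, 220.1, 152.7]
tcp_rot: [1.0, -0.024, 0.0, -0.0]
contact_force: [0.0, 2.7, -3.2]
width: 32.5
finger_force: 50.2
```

Run:
```python
from h import *
a,b,c=load("wrist4"),load("wrist8"),load("wrist7")
print(tri((a,355,109),(b,263.6,187),(c,178.6,168)),tri((a,284,110),(b,350,215.5),(c,245.6,189.6)))
# tooth circle (55 across): wrist8 teeth dots left/right, flange
s=load("scene9");print(proj(s,[502,225,88]),proj(s,[502,225,66]))
for f in("scene4","scene8","scene9"):
    p=load(f)["p"].astype(int).sum(2)//3
    print(f)
    for v in range(160,194,2):print(v,*p[v,390:424])
```

```text
(array([480.85279204, 279.48576824,  45.35174897]), [1.2, 0.9, 0.3]) (array([448.77586304, 199.68046778,  44.85172336]), [1.1, 0.8, 0.4])
[407.6 173.4] [406.3 177.9]
scene4
160 82 81 81 82 79 81 81 84 81 84 82 82 84 83 82 82 83 84 82 82 81 80 84 83 82 82 81 84 83 83 81 81 82 81
162 81 84 85 85 83 82 82 81 81 82 83 83 84 82 82 82 82 82 82 84 82 81 80 83 82 81 85 82 83 83 83 82 81 83
164 92 119 137 137 133 126 120 108 99 95 86 85 83 82 82 81 82 82 81 82 83 84 83 83 81 83 83 83 82 82 82 83 83 82
166 109 142 154 138 128 145 160 164 161 154 148 138 130 121 113 106 90 76 71 73 78 80 81 81 83 82 83 82 82 81 80 83 81 81
168 133 158 159 135 128 146 164 167 171 168 168 168 166 169 170 158 116 66 43 40 46 57 84 95 94 89 85 82 80 82 83 79 83 82
170 149 168 168 167 166 168 167 168 167 173 184 199 221 231 229 188 116 54 32 31 46 93 138 155 152 145 141 131 121 114 104 99 89 88
172 164 170 171 169 167 167 168 182 201 226 239 246 249 249 236 174 98 44 31 41 100 173 218 212 186 167 164 165 163 162 157 152 142 134
174 168 170 170 170 171 187 208 221 234 245 249 249 251 245 185 95 43 30 29 53 130 219 24
[... 5015 characters left out ...]
 162 163 162 159
184 107 105 103 103 114 136 156 158 143 124 119 122 123 116 106 106 117 137 153 157 153 145 147 164 199 233 242 224 181 163 161 161 162 157
186 106 104 102 103 103 112 128 147 152 149 141 129 115 106 107 107 115 120 124 122 123 134 172 223 244 246 224 183 163 163 163 162 161 148
188 105 104 102 102 102 103 105 110 112 117 127 135 118 108 110 120 130 139 143 149 169 212 237 235 222 192 167 160 160 162 162 160 156 137
190 102 101 104 104 104 101 95 93 94 97 99 105 106 107 113 121 120 122 130 140 153 174 178 164 153 157 160 160 161 161 161 159 147 123
192 104 104 104 103 100 95 83 82 91 85 87 100 107 105 99 94 98 96 99 112 135 153 158 161 160 160 161 159 160 159 161 154 138 112
```

The housing top triangulates to z = 45, so the groove is at 74, the pulley face at 70 and the axle end at 92. That puts the ring below the axle end. The nudge force was weak, so I'll push a little further to be sure.

```bash
python3 -m jog '[{"dp":[0,-0.002,0],"turn":[0,0,0]},{"dp":[0,0,0],"turn":[0,0,0]},{"dp":[0,0,0],"turn":[0,0,0]},{"dp":[0,0,0],"turn":[0,0,0]}]' && python3 -m jog '[{"dp":[0,-0.002,0],"turn":[0,0,0]},{"dp":[0,0,0],"turn":[0,0,0]},{"dp":[0,0,0],"turn":[0,0,0]},{"dp":[0,0,0],"turn":[0,0,0]}]'
```

```text
clock: 22.58
tool_pos: [487.3, 218.8, 152.7]
tcp_rot: [1.0, -0.023, 0.0, -0.001]
contact_force: [-0.2, 8.7, -4.1]
width: 32.0
finger_force: 50.3
clock: 23.08
tool_pos: [487.2, 217.4, 152.6]
tcp_rot: [1.0, -0.023, -0.0, -0.002]
contact_force: [0.1, 13.8, -5.4]
width: 32.3
finger_force: 50.6
```

```bash
python3 -m jog '[{"dp":[0,0.005,0],"turn":[0,0,0]},{"dp":[0,0.005,0],"turn":[0,0,0]},{"dp":[0,0.005,0],"turn":[0,0,0]},{"dp":[0,0.002,0],"turn":[0,0,0]},{"dp":[0,0,0],"turn":[0,0,0]},{"dp":[0,0,0],"turn":[0,0,0]},{"dp":[0,0,0],"turn":[0,0,0]}]' && python3 -m jog '[{"dp":[0,0.0015,0],"turn":[0,0,0]},{"dp":[0,0,0],"turn":[0,0,0]},{"dp":[0,0,0],"turn":[0,0,0]},{"dp":[0,0,0],"turn":[0,0,0]}]'
```

```text
clock: 23.95
tool_pos: [487.3, 232.4, 152.6]
tcp_rot: [1.0, -0.024, -0.0, 0.0]
contact_force: [0.5, -5.0, -2.3]
width: 32.4
finger_force: 51.1
clock: 24.45
tool_pos: [487.3, 233.3, 152.5]
tcp_rot: [1.0, -0.024, -0.0, 0.001]
contact_force: [0.5, -9.3, -3.0]
width: 31.8
finger_force: 51.3
```

The ring is stopped on both sides (about y = 221.2 and 231.5), so it does surround the stub, with the centre at y ≈ 226.3. Next I centre it and make a gentle check in x.

```bash
python3 -m jog '[{"dp":[0,-0.004,0],"turn":[0,0,0]},{"dp":[0,-0.0045,0],"turn":[0,0,0]},{"dp":[0.003,0,0],"turn":[0,0,0]},{"dp":[0,0,0],"turn":[0,0,0]},{"dp":[0,0,0],"turn":[0,0,0]},{"dp":[0,0,0],"turn":[0,0,0]}]' && python3 -m jog '[{"dp":[-0.003,0,0],"turn":[0,0,0]},{"dp":[-0.003,0,0],"turn":[0,0,0]},{"dp":[0,0,0],"turn":[0,0,0]},{"dp":[0,0,0],"turn":[0,0,0]},{"dp":[0,0,0],"turn":[0,0,0]}]'
```

```text
clock: 25.2
tool_pos: [490.2, 226.0, 152.7]
tcp_rot: [1.0, -0.024, -0.0, -0.0]
contact_force: [0.2, 0.1, -2.0]
width: 32.4
finger_force: 51.2
clock: 25.82
tool_pos: [484.3, 225.9, 152.7]
tcp_rot: [1.0, -0.024, 0.0, 0.0]
contact_force: [0.3, 0.4, -2.5]
width: 32.2
finger_force: 51.2
```

```bash
python3 -m jog '[{"dp":[0.003,0,0],"turn":[0,0,0]},{"dp":[0,0,0],"turn":[0,0,0]},{"dp":[0,0,0],"turn":[0,0,0]},{"dp":[0,0,0],"turn":[0,0,0]},{"dp":[0,0,0],"turn":[0,0,0]}]' && python3 -c "
from station import job_done
print(job_done())"
```

```text
clock: 26.45
tool_pos: [487.3, 225.9, 152.7]
tcp_rot: [1.0, -0.024, 0.0, -0.0]
contact_force: [-0.1, -0.6, -3.0]
width: 32.3
finger_force: 51.2
the job is handed in; nothing more can be done
None
```

I handed the job in at 26.5 s of the 64 s allowed, with the lever up at roughly 1.65 rad and the pliers gripped at about 50 N; side nudges and height measurements put the spread ring around the axle at the groove, but the hand-in returned no verdict.

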